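# Pop a stop block off a fence rail and stow it

### The arm

A 6-joint arm with a two-finger parallel gripper is mounted at the origin on the work surface. World frame = base frame: x ahead of the robot, y to its left, z up, the work surface at z = 0. Lengths are in m, angles in rad, forces in N, time in s.
With the tool pointing down it reaches from about 0.375 to 0.975 m from the base axis. Payload 3.8 kg.
Tool frame: the origin (TCP) lies midway between the tips of the shut fingers; the grasp point (between the pads) lies 19 mm behind it; z points along the fingers, y is the line along which they close (so a half turn about z gives the same grasp; the last joint's range is limited). The gripper opens to 85 mm and grips with 20 to 120 N. Pads are 22 mm wide; open, the fingers measure 114 mm over their backs; the gripper's body (76 mm by 85 mm) begins 54 mm behind the grasp point. The pads swing forward as they close: fully open they stand 13 mm farther back than shut.
Start: joints at [-1.264, 0.264, 1.604, -0, 1.274, -0.037], TCP at [0.228, -0.635, 0.231] pointing down, gripper open.
Joint ranges: [-2.63, 2.63], [-0.94, 2.18], [0.31, 2.57], [-1.31, 4.45], [0, 2.66], [-2.55, 2.55]. Speed limits (rad/s): [2.57, 2.57, 3.14, 3.14, 3.14, 3.14].

### API

Orientations are given as a rotation vector (axis times angle).
In Python, from workcell import read_state, vision, ticket gives the robot as it stands. The module is installed in compiled form; this text tells all that it offers.
- The arm moves only by the tool jog_arm, never from a script. Its arguments are lists of equal length, an entry for each row: "turn": the turn, a rotation vector about the tool's x, y, z in rad, a list of three; "delta_pos": the shift along the tool's x, y, z in m, a list of three; "gripper": the finger opening in m, from 0 to 0.0854. In form: {"turn": [[rx, ry, rz], ...], "delta_pos": [[dx, dy, dz], ...], "gripper": [gripper, ...]}. A call has 1 to 20 rows; each row shifts and turns the commanded pose from where the row before left it, along the tool's axes as they then stand; what a row does not reach is not made up. A row lasts 1/12 s, in which the tool goes at most 41.7 mm and 7.16 degrees, less where a joint would pass 70% of its speed; a pose out of reach is approached as far as the arm can. A call with a gripper value outside its range is refused whole. The fingers move at their own pace and stop on an object; "grip_force" is the grip in N (left out, the last holds). Time passes only in rows, so rows that do not move let the fingers close. It gives the time, the measured TCP pose, the force, the opening and the grip force at its end, in the units of the state.
- read_state(): the state, without advancing time (a new reading comes with each control period).
- vision.read_camera(name): name is "scene" or "side" or "wrist"; returns the picture (480x640x3 uint8, red, green, blue); there is no depth.
- vision.calibration(name): a dict with "vfov" (degrees; the focal length in pixels is half the picture's height over the tangent of half this angle, whatever the lens; pixels are square), "cx", "cy" (the principal point, pixels), "dist" ([k1, k2, p1, p2, k3] as OpenCV has them; the pictures are not rectified), "R" (3x3) and "t" (3): a world point X has camera coordinates R X + t; the wrist camera has in their place "mount" (4x4, takes a point from camera to tool coordinates, whose origin is the TCP and whose axes are the flange's). Camera axes: x right, y down, z forward; pixel columns grow to the right and rows downward; lengths in m; the calibration is good to about 2 mm. A picture is of the moment at which its call begins: read the wrist's pose just before it. calibration takes no time and is no camera call.
- ticket.finish_job(): hands the job in; it is judged then, once.
The state is a dict: "time": time; "q": joint angles; "joint_vel": joint speeds; "joint_torque": joint torques, N m; "tool_pos": TCP position; "tcp_rot": TCP orientation; "wrist_force": force on the tool from outside, world axes, zero at the start; "torque": the same for the moment, N m; "width": opening from 0.0 (shut) to 1.0 (fully open); "grip_force": force on a finger pad.
Only numpy, scipy, OpenCV 4.12 (cv2) and the standard library are available. Lean on these libraries where they do the work, as an engineer would, in place of code of your own. Each camera call takes 0.05 s, during which the arm holds its last target. There are 200 camera calls.

### The job

Take the red stop block off the fence rail. First push the top of its upright tab away from the roller catches, towards the rail's lip, so that its front edge pops up past the sprung roller, and back off so that it stays propped on the roller by itself, its toe still under the lip; then take it by the tab, draw it out from under the lip, lower it into the blue tray and let it go standing upright on the tray's floor. Leave the yellow stop block clipped on the rail.

Things in the scene. Friction and masses are not known exactly. Their poses are not given: they have to be found in the camera images.
- rail: Aluminium fence rail fixed on the bench, 134 mm across (x) by 240 mm long (y). Origin on the bench, mid-length; x points across it from the roller catches to the lip, z up. Bed, where the stops sit: z = 12 mm. The catches' dark brackets reach to x = -79 mm, z = 30 mm. Two places, at y = -55 and +55 mm; which holds the red stop varies.
- rail_lip (a point): Middle of the lip's lower inner edge: x = +39 mm, z = 24 mm in the rail's frame, 12 mm above the bed. The lip runs the rail's whole length; behind it a wall, inner face x = +46 mm. Top of the lip z = 31 mm.
- catch_a_roller (a point): Centre of the white roller catch at the rail's y = -55 mm. The other is alike at y = +55 mm. Roller 16 mm in diameter, 36 mm long along y, axis at x = -48 mm, z = 30 mm of the rail, spins freely, yields up to 10 mm towards -x against a spring (4 N rising to 7.5 N). It reaches 5 mm over a stop's front edge, about 1 mm above its base plate.
- red_stop: Red stop block, about 0.2 kg, its axes along the rail's. Origin: centre of its underside. Black base plate 90 mm (x, -45 to +45) by 44 mm (y) by 10 mm thick; its last 7 mm at +x is the toe, 8 mm thick with a round end, 6 mm of it under the rail's lip. On the plate a red block, x -30 to +25 mm, 44 mm wide, up to z = 34 mm; on that the upright tab (see red_stop_tab).
- red_stop_tab (a point): Top centre of the red tab, 90 mm above the underside. Tab: 40 mm in x, 16 mm thick in y, z 34 to 90 mm. 10 to 20 N towards the rail's +x near its top tips the block about its toe. Once the top has moved about 30 mm (0.35 rad; a point 70 mm up moves 24 mm and rises 15 to 20 mm) the front edge is past the roller. Let go, it stays propped at 0.28 rad, leaning to +x. Over 40 mm is too far.
- red_stop_front (a point): Middle of the front lower edge of the red stop's base plate (x = -45 mm of the block). 12 mm above the bench when clipped, about 35 mm when propped on the roller.
- red_stop_toe (a point): Middle of the lower edge of the red stop's toe (x = +45 mm of the block). Clipped, it lies at x = +45 mm of the rail, under the lip; to come free it must be drawn about 10 mm towards the rail's -x.
- yellow_stop: Yellow stop block, the same shape as the red one, clipped in the other place of the rail. It must stay clipped.
- yellow_stop_front (a point): Middle of the front lower edge of the yellow stop's base plate, 12 mm above the bench when clipped.
- tray: Open blue plastic tray fixed on the bench, outside 160 mm (x) by 120 mm (y) by 40 mm high, walls and floor 5 mm thick. Origin: centre of its underside. It stands to the left or the right of the rail; on the other side stands a red parts case, 180 by 140 by 60 mm.

How it is judged:
On the way, in this order (a step that is already met when the one before it is completed fails the run):
1. the red stop's front edge has popped up past the roller and it stays propped there on its own, not touched by the fingers, its toe still under the lip (z of red_stop_front in the frame of rail between 0.026 and 0.045 m and x of red_stop_toe in the frame of rail above 0.0395 m and z of red_stop_toe in the frame of rail below 0.022 m and contact force between the fingers and red_stop below 0.2 N and linear speed of red_stop below 0.03 m/s), for 0.3 s.
2. the red stop is lowered into the tray while still held (horizontal distance between red_stop and tray below 0.06 m and z of red_stop in the frame of tray below 0.032 m and contact force between the fingers and red_stop above 0.5 N), for 0.1 s.
At the end, for the whole second after the job is handed in: The red stop block stands upright (within 0.08 rad) and at rest on the tray's floor (underside within 5 mm of it, its middle within 55 mm of the tray's), let go; the yellow one is still clipped on the rail (front edge within 5 mm of the bed, not moved more than 12 mm) (horizontal distance between red_stop and tray below 0.055 m and z of red_stop in the frame of tray below 0.01 m and angle between red_stop's own z axis and vertical below 0.08 rad and linear speed of red_stop below 0.02 m/s and z of yellow_stop_front in the frame of rail below 0.017 m and distance of yellow_stop from where it was at the start of the episode below 0.012 m); the robot touches nothing.
It fails at once if the yellow stop block is unclipped or shoved along the rail (z of yellow_stop_front in the frame of rail above 0.024 m or distance of yellow_stop from where it was at the start of the episode above 0.03 m).
It also fails if it takes over 51 s, if anything falls off the work surface, if the arm or the gripper's body presses on something with over 40 N, if the wrist force passes 120 N, or if a joint passes its speed limit or range.

## Working session

There is one attempt and no reset: what is moved stays moved. The work goes in short steps, Python scripts to look and compute and a tool call to move; the robot and the scene stay as the last step left them, time stands still between calls to the robot, and variables do not carry over. Pictures are saved under pics/ and viewed, at most 10 in all, crops included, and the job is handed in when it is done.

Besides the shell and the picture viewer there is one more tool, called after "Request:" in YAML: its name, and indented under it one key for each argument. jog_arm: Moves the arm, as the interface text tells. Its arguments: {"type":"object","properties":{"turn":{"type":"array","items":{"type":"array","items":{"type":"number"}}},"delta_pos":{"type":"array","items":{"type":"array","items":{"type":"number"}}},"gripper":{"type":"array","items":{"type":"number"}},"grip_force":{"type":"number"}},"required":["turn","delta_pos","gripper"]}

```bash
mkdir -p pics; python3 - <<'E'
from workcell import read_state, vision
import cv2
s=read_state();print(s)
for n in ("scene","side"):
    im=vision.read_camera(n);cv2.imwrite(f"pics/{n}0.png",im[:,:,::-1]);print(n,vision.calibration(n))
print(vision.calibration("wrist"))
E
```

```text
{'time': 0.0, 'q': array([-1.26391180e+00,  2.64742625e-01,  1.60538778e+00, -5.70546555e-06,
        1.27369399e+00, -3.69154017e-02]), 'joint_vel': array([ 8.25587730e-04,  1.72005289e-03,  2.09030511e-03,  2.30944082e-04,
       -1.45191474e-03,  5.06964685e-05]), 'joint_torque': array([-1.16191448e-03, -5.15106905e+01, -3.67314219e+01,  1.19619322e-04,
        1.28072887e-02,  1.21124683e-05]), 'tool_pos': array([ 0.22728454, -0.63480232,  0.22996168]), 'tcp_rot': array([-3.09311183e+00, -5.37008372e-01,  4.79919253e-04]), 'wrist_force': array([ 0.39686761, -0.13707553,  0.90662167]), 'torque': array([ 0.02138797, -0.02686089,  0.0247821 ]), 'grip_force': 0.0, 'width': 1.004141172380739}
scene {'vfov': 42.05503861288968, 'cx': 318.78341153485417, 'cy': 237.668752565438, 'dist': array([-0.16550382,  0.        ,  0.        ,  0.        ,  0.        ]), 'R': array([[ 0.19148409,  0.98149288, -0.002359  ],
       [ 0.74609252, -0.1471195 , -0.64938572],
       [-0.63771451,  0.122587  , -0.76045554]]), 't': array([-0.12329574, -0.34551461,  1.5916436 ])}
side {'vfov': 47.752498202748605, 'cx': 322.7429572493267, 'cy': 230.60925132845014, 'dist': array([-0.00237857,  0.        ,  0.        ,  0.        ,  0.        ]), 'R': array([[-0.97387314, -0.22677905, -0.01193186],
       [-0.11580154,  0.54111909, -0.83293465],
       [ 0.19534869, -0.80979096, -0.55324271]]), 't': array([0.52464299, 0.1201391 , 1.00642779])}
{'vfov': 58.80650317309962, 'cx': 318.7968581763096, 'cy': 236.41853868051808, 'dist': array([0.01856942, 0.        , 0.        , 0.        , 0.        ]), 'mount': array([[-4.38698419e-04, -9.53386587e-01, -3.01751262e-01,
         7.74932602e-02],
       [ 9.99999491e-01, -1.44031825e-04, -9.98770259e-04,
         2.55660369e-04],
       [ 9.08752383e-04, -3.01751546e-01,  9.53386164e-01,
        -1.41156454e-01],
       [ 0.00000000e+00,  0.00000000e+00,  0.00000000e+00,
         1.00000000e+00]])}
```

View pics/scene0.png

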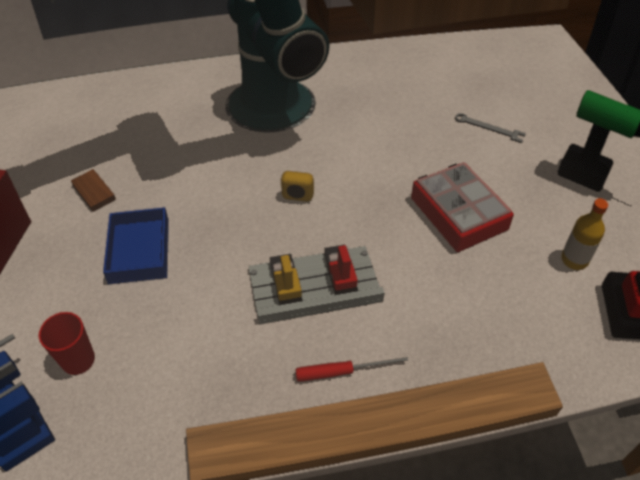

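View pics/side0.png

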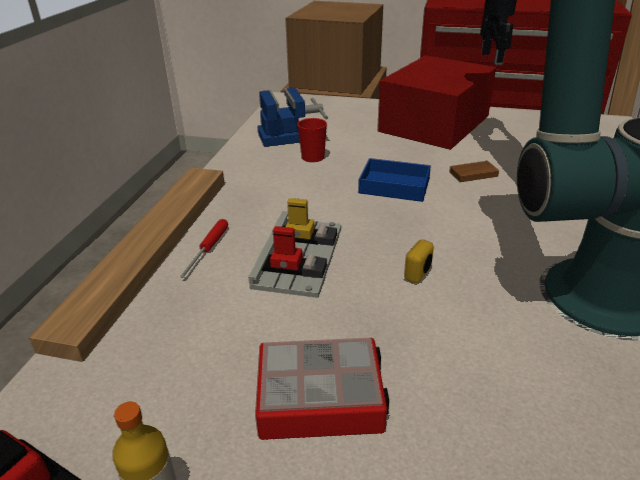

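The scene view shows the rail near (316,285), with its catches towards the robot. Red is at (342,268), on the +y place; yellow is at (286,278); the tray is at (137,245) and the parts case is on the right. I'll enlarge these.

```bash
python3 - <<'E'
import cv2,numpy as np
a=cv2.imread("pics/scene0.png");b=cv2.imread("pics/side0.png")
f=lambda im,x,y,w,h,s:cv2.resize(im[y:y+h,x:x+w],None,fx=s,fy=s,interpolation=cv2.INTER_CUBIC)
cv2.imwrite("pics/c1.png",f(a,235,225,160,110,5))
t=np.vstack([f(b,240,190,110,110,5)[:550],])
u=f(a,90,195,100,100,2.5);u2=f(b,350,150,100,60,2.5)
p=np.zeros((550,800,3),np.uint8);p[:,:550]=t;p[:250,550:]=u;p[250:400,550:]=u2
cv2.imwrite("pics/c2.png",p)
E
```

```text
(no output)
```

View pics/c1.png

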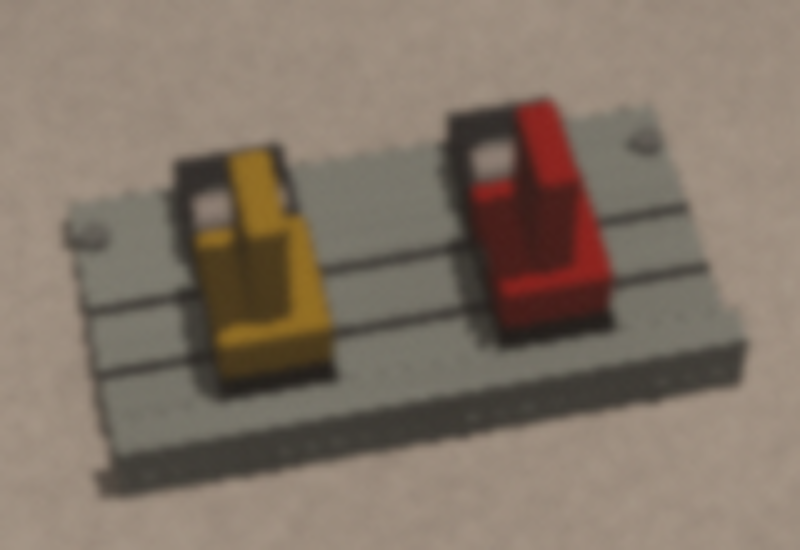

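View pics/c2.png

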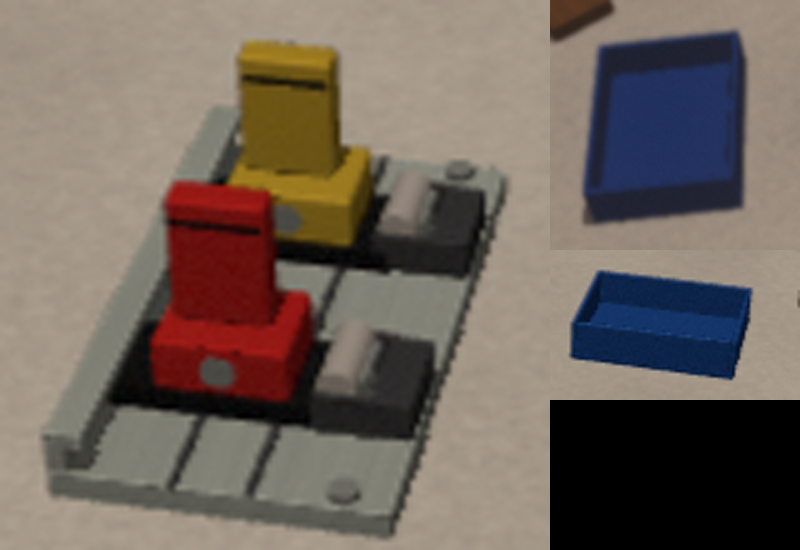

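Both crops give clear corners. In c1 the red tab's top is at (517,103), (552,99), (541,184), (578,178). In c2 the red block's near face is at (152,345)–(292,402), and the tray's rim corners are also visible. I'll fit the rail and tray poses from these.

```bash
cat > h.py <<'E'
import cv2,numpy as np
from scipy.optimize import least_squares
from scipy.spatial.transform import Rotation as Ro
from workcell import read_state,vision
def K(c):
    f=240/np.tan(np.radians(c["vfov"])/2);return np.array([[f,0,c["cx"]],[0,f,c["cy"]],[0,0,1]])
def proj(n,X,cal={}):
    c=cal.setdefault(n,vision.calibration(n))
    return cv2.projectPoints(np.array(X,float).reshape(-1,1,3),cv2.Rodrigues(c["R"])[0],c["t"],K(c),c["dist"])[0].reshape(-1,2)
def wproj(X,p,r):
    c=vision.calibration("wrist");T=np.eye(4);T[:3,:3]=Ro.from_rotvec(r).as_matrix();T[:3,3]=p
    M=np.linalg.inv(T@c["mount"]);return cv2.projectPoints(np.array(X,float).reshape(-1,1,3),cv2.Rodrigues(M[:3,:3])[0],M[:3,3],K(c),c["dist"])[0].reshape(-1,2)
E
python3 - <<'E'
from h import *
s5=lambda u,v:(235+u/5-.4,225+v/5-.4); d5=lambda u,v:(240+u/5-.4,190+v/5-.4)
s2=lambda u,v:(90+u/2.5-.3,195+v/2.5-.3); d2=lambda u,v:(350+(u-550)/2.5-.3,150+(v-250)/2.5-.3)
def rail(p):
    x,y,a,Xb,td=p
    S=[];px=[]
    for Y,t in ((55,[(517,103),(552,99),(541,184),(578,178)]),(-55,[(229,153),(269,149),(247,235),(290,225)])):
        S+=[(td-20,Y-8,102),(td-20,Y+8,102),(td+20,Y-8,102),(td+20,Y+8,102)];px+=t
    S+=[(25,33,46),(25,77,46),(25,33,22),(25,77,22)];px+=[(503,290),(610,275),(503,330),(612,315)]
    S+=[(25,-77,46),(25,-33,46),(25,-77,22),(25,-33,22)];px+=[(217,338),(332,325),(222,375),(333,362)]
    S+=[(Xb,-120,12),(Xb,120,12),(Xb+134,120,31)];px+=[(68,203),(655,105),(745,340)]
    D=[(25,77,46),(-30,77,46),(-30,33,46),(25,77,22),(-30,77,22),(Xb+134,120,0),(Xb,120,0),(Xb,-120,12)]
    pd=[(152,345),(295,362),(310,293),(153,378),(292,402),(52,495),(392,533),(505,172)]
    R=Ro.from_euler('z',a).as_matrix();o=np.array([x,y,0])
    return (proj("scene",np.array(S)/1000@R.T+o)-[s5(*q) for q in px]),(proj("side",np.array(D)/1000@R.T+o)-[d5(*q) for q in pd])
r=least_squares(lambda p:np.vstack(rail(p)).ravel(),[.55,0,0,-80,0],x_scale=[.01,.01,.1,5,5],loss='soft_l1')
print(r.x.round(4));[print(e.round(1).tolist()) for e in rail(r.x)]
c=np.array([(-80,-60,40),(-80,60,40),(80,-60,40),(80,60,40)])/1000
b=np.array([(80,60,0),(-80,60,0)])/1000
def tray(p):
    R=Ro.from_euler('z',p[2]).as_matrix();o=np.array([p[0],p[1],0])
    return np.vstack([proj("scene",c@R.T+o)-[s2(*q) for q in((50,47),(188,33),(37,190),(193,180))],proj("side",np.vstack([c[[2,0,3,1]],b])@R.T+o)-[d2(*q) for q in((602,272),(750,290),(573,323),(738,350),(572,357),(735,378))]])
r=least_squares(lambda p:tray(p).ravel(),[.5,-.35,0],x_scale=[.01,.01,.1],loss='soft_l1')
print(r.x.round(4),tray(r.x).round(1).tolist())
s=read_state();print(Ro.from_rotvec(s["tcp_rot"]).as_matrix().round(3))
E
```

```text
[ 5.99800e-01  2.20000e-03  1.82000e-02 -7.83625e+01  9.39100e-01]
[[0.0, -0.1], [1.4, -0.7], [0.3, 0.4], [1.5, 0.1], [-1.2, -0.3], [-0.6, -0.9], [-1.0, 0.4], [-0.8, 0.9], [0.3, 0.7], [1.7, -0.3], [0.0, 0.2], [0.7, -0.8], [-0.7, 1.2], [-0.3, -0.2], [-1.0, 1.3], [-0.2, -0.2], [-0.1, 0.2], [-0.2, 0.1], [0.6, 0.4]]
[[-0.0, -0.5], [-0.8, -0.5], [1.7, 0.1], [0.6, 2.9], [0.3, 1.5], [-0.4, 0.3], [0.2, 1.7], [0.9, -0.2]]
[ 0.4323 -0.3351 -0.0408] [[-0.1, -0.9], [0.9, -1.9], [-0.3, 1.7], [-1.7, -1.5], [-2.3, -0.3], [0.8, -0.7], [-0.5, 0.6], [0.1, -2.2], [-0.5, 1.4], [-0.2, 1.2]]
[[ 0.941  0.337 -0.001]
 [ 0.337 -0.941  0.002]
 [ 0.    -0.002 -1.   ]]
```

Request:
jog_arm:
  turn:
    - [0, 0, 0.109]
    - [0, 0, 0.109]
    - [0, 0, 0.108]
    - [0, 0, 0]
    - [0, 0, 0]
    - [0, 0, 0]
    - [0, 0, 0]
    - [0, 0, 0]
    - [0, 0, 0]
    - [0, 0, 0]
    - [0, 0, 0]
    - [0, 0, 0]
    - [0, 0, 0]
    - [0, 0, 0]
    - [0, 0, 0]
    - [0, 0, 0]
    - [0, 0, 0]
    - [0, 0, 0]
    - [0, 0, 0]
    - [0, 0, 0]
  delta_pos:
    - [0, 0, 0]
    - [0, 0, 0]
    - [0, 0, 0]
    - [0.016, -0.036, 0]
    - [0.016, -0.036, 0]
    - [0.016, -0.036, 0]
    - [0.016, -0.036, 0]
    - [0.016, -0.036, 0]
    - [0.016, -0.036, 0]
    - [0.016, -0.036, 0]
    - [0.016, -0.036, 0]
    - [0.016, -0.036, 0]
    - [0.016, -0.036, 0]
    - [0.016, -0.036, 0]
    - [0.016, -0.036, 0]
    - [0.016, -0.036, 0]
    - [0.016, -0.036, 0]
    - [0.016, -0.036, 0]
    - [0.016, -0.036, 0]
    - [0, 0, 0]
  gripper: [0, 0, 0, 0, 0, 0, 0, 0, 0, 0, 0, 0, 0, 0, 0, 0, 0, 0, 0, 0]

```text
time: 1.77
tool_pos: [0.4748, -0.0491, 0.2311]
tcp_rot: [-3.138, -0.037, -0.002]
wrist_force: [-0.2, -0.9, 0.6]
width: 0.002
grip_force: 0.0
```

Request:
jog_arm:
  turn:
    - [0, 0, 0]
    - [0, 0, 0]
    - [0, 0, 0]
    - [0, 0, 0]
    - [0, 0, 0]
  delta_pos:
    - [0.016, -0.026, 0.004]
    - [0.016, -0.026, 0.004]
    - [0.016, -0.026, 0.004]
    - [0.016, -0.026, 0.004]
    - [0, 0, 0]
  gripper: [0, 0, 0, 0, 0]

```text
time: 2.18
tool_pos: [0.5367, 0.0536, 0.2141]
tcp_rot: [-3.139, -0.033, 0.001]
wrist_force: [-0.3, -0.0, 0.4]
width: -0.001
grip_force: 0.0
```

```bash
python3 - <<'E'
from h import *
s=read_state();im=vision.read_camera("wrist")[:,:,::-1].copy()
print(s["tool_pos"],s["tcp_rot"])
R=Ro.from_euler('z',.0182).as_matrix()
X=np.array([(a,55+b,102) for a in(-19,21) for b in(-8,8)]+[(a,55+b,46) for a in(-30,25) for b in(-22,22)]+[(-78,120,12),(-79,55,30)])/1000@R.T+[.5998,.0022,0]
p=wproj(X,s["tool_pos"],s["tcp_rot"]);print(p.round(0).tolist())
cv2.imwrite("pics/w1raw.png",im)
for q in p: cv2.drawMarker(im,tuple(int(v) for v in q),(0,255,0),0,10,1)
cv2.imwrite("pics/w1.png",im)
E
```

```text
[0.53668488 0.05355054 0.21405462] [-3.13940283e+00 -3.25046117e-02  7.05430086e-04]
[[329.0, 162.0], [302.0, 162.0], [329.0, 91.0], [301.0, 91.0], [347.0, 167.0], [286.0, 167.0], [348.0, 86.0], [284.0, 86.0], [239.0, 219.0], [316.0, 226.0]]
```

View pics/w1.png

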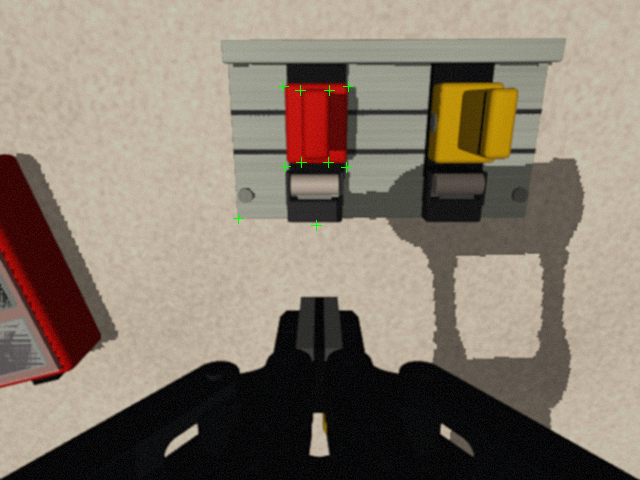

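The wrist overlay agrees with the estimate to about 2 mm. The tab's top spans (302–329, 86–158) and really sits slightly farther in +x. Next I'll descend behind the tab.

Request:
jog_arm:
  turn:
    - [0, 0, 0]
    - [0, 0, 0]
    - [0, 0, 0]
    - [0, 0, 0]
    - [0, 0, 0]
    - [0, 0, 0]
  delta_pos:
    - [0.002, -0.001, 0.034]
    - [0.002, -0.001, 0.034]
    - [0.002, -0.001, 0.034]
    - [0.002, -0.001, 0.032]
    - [0.009, 0, 0]
    - [0, 0, 0]
  gripper: [0, 0, 0, 0, 0, 0]

```text
time: 2.73
tool_pos: [0.5515, 0.0532, 0.0799]
tcp_rot: [3.141, 0.027, -0.006]
wrist_force: [-0.0, -0.3, -0.2]
width: -0.001
grip_force: 0.0
```

Request:
jog_arm:
  turn:
    - [0, 0, 0]
    - [0, 0, 0]
    - [0, 0, 0]
    - [0, 0, 0]
    - [0, 0, 0]
  delta_pos:
    - [0.004, -0.002, 0]
    - [0.004, -0.002, 0]
    - [0.003, 0, 0]
    - [0.003, 0, 0]
    - [0, 0, 0]
  gripper: [0, 0, 0, 0, 0]

```text
time: 3.15
tool_pos: [0.568, 0.0588, 0.083]
tcp_rot: [-3.141, -0.028, -0.005]
wrist_force: [-0.1, 0.1, 0.6]
width: -0.003
grip_force: 0.0
```

Request:
jog_arm:
  turn:
    - [0, 0, 0]
    - [0, 0, 0]
    - [0, 0, 0]
    - [0, 0, 0]
    - [0, 0, 0]
    - [0, 0, 0]
    - [0, 0, 0]
  delta_pos:
    - [0.003, 0, 0]
    - [0.0036, 0, -0.003]
    - [0.0037, 0, -0.003]
    - [0.0039, 0, -0.0028]
    - [0.004, 0, -0.0026]
    - [0, 0, 0]
    - [0, 0, 0]
  gripper: [0, 0, 0, 0, 0, 0, 0]

```text
time: 3.73
tool_pos: [0.5861, 0.059, 0.0938]
tcp_rot: [-3.141, -0.028, -0.005]
wrist_force: [-0.8, -0.5, 0.0]
width: -0.002
grip_force: 0.3
```

```bash
python3 - <<'E'
from h import *
b=cv2.resize(vision.read_camera("side")[170:290,220:370,::-1],None,fx=4,fy=4,interpolation=2)
w=cv2.resize(vision.read_camera("wrist")[20:320,170:470,::-1],None,fx=.65,fy=.65)
p=np.zeros((480,800,3),np.uint8);p[:,:600]=b;p[:195,600:795]=w;cv2.imwrite("pics/v2.png",p)
E
```

```text
(no output)
```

View pics/v2.png

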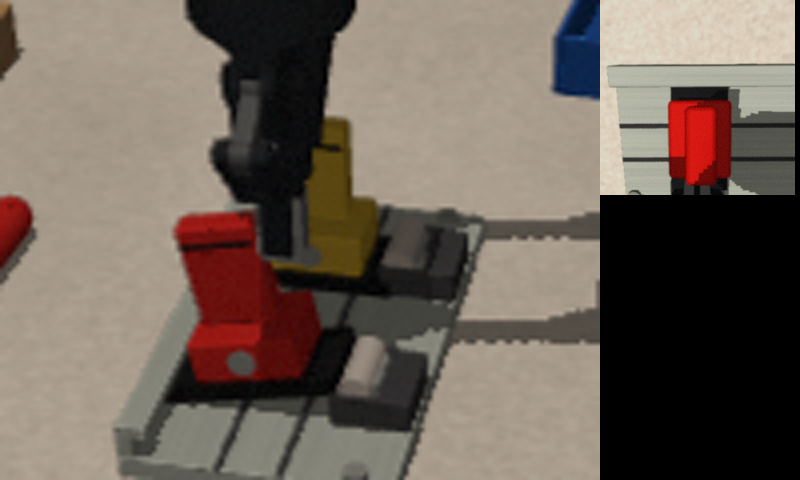

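The side view shows the tab leaning about 0.2 rad with the fingers behind it at (290,240). The front edge hasn't risen above the roller yet. Continuing the arc.

Request:
jog_arm:
  turn:
    - [0, 0, 0]
    - [0, 0, 0]
    - [0, 0, 0]
    - [0, 0, 0]
  delta_pos:
    - [0.0041, 0, -0.0024]
    - [0.0042, 0, -0.0022]
    - [0, 0, 0]
    - [0, 0, 0]
  gripper: [0, 0, 0, 0]

```text
time: 4.17
tool_pos: [0.5934, 0.0591, 0.0976]
tcp_rot: [-3.141, -0.028, -0.001]
wrist_force: [-0.5, -0.1, -0.4]
width: 0.004
grip_force: 0.6
```

Request:
jog_arm:
  turn:
    - [0, 0, 0]
    - [0, 0, 0]
    - [0, 0, 0]
    - [0, 0, 0]
  delta_pos:
    - [0.003, 0, -0.0014]
    - [0.0025, 0, -0.001]
    - [0, 0, 0]
    - [0, 0, 0]
  gripper: [0, 0, 0, 0]

```text
time: 4.5
tool_pos: [0.5985, 0.0592, 0.0998]
tcp_rot: [-3.141, -0.028, -0.001]
wrist_force: [-1.2, -0.4, 0.2]
width: 0.001
grip_force: 0.5
```

```bash
python3 - <<'E'
from h import *
b=cv2.resize(vision.read_camera("side")[170:290,240:370,::-1],None,fx=5,fy=5,interpolation=2)
cv2.imwrite("pics/v3.png",b)
print(read_state()["tool_pos"],read_state()["wrist_force"])
E
```

```text
[0.59827131 0.05920213 0.09967019] [-0.9929361   0.10224593  0.53366538]
```

View pics/v3.png

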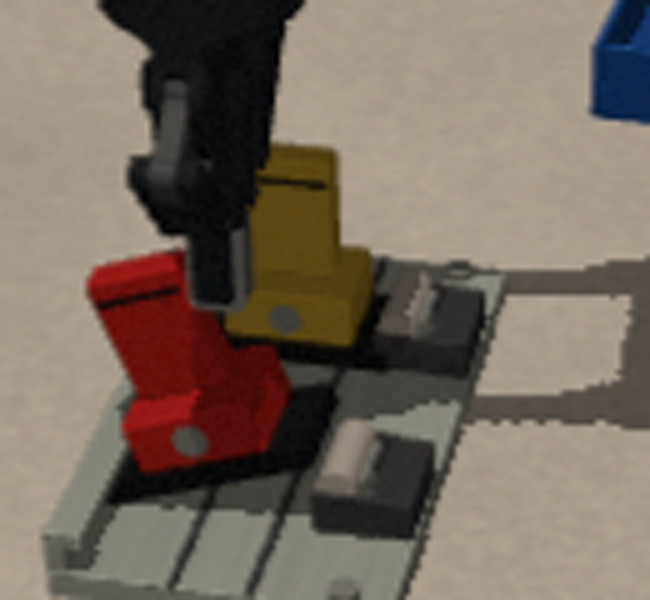

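The front edge at (335,390) is now above the roller's top at (345,425). Backing off gently.

Request:
jog_arm:
  turn:
    - [0, 0, 0]
    - [0, 0, 0]
    - [0, 0, 0]
    - [0, 0, 0]
    - [0, 0, 0]
    - [0, 0, 0]
    - [0, 0, 0]
    - [0, 0, 0]
    - [0, 0, 0]
    - [0, 0, 0]
    - [0, 0, 0]
    - [0, 0, 0]
    - [0, 0, 0]
  delta_pos:
    - [-0.003, 0, 0.001]
    - [-0.003, 0, 0.001]
    - [-0.003, 0, 0.001]
    - [-0.003, 0, 0.001]
    - [-0.003, 0, 0]
    - [-0.004, 0, 0]
    - [-0.006, 0, 0]
    - [-0.006, 0, 0]
    - [0, 0, 0]
    - [0, 0, 0]
    - [0, 0, 0]
    - [0, 0, 0]
    - [0, 0, 0]
  gripper: [0, 0, 0, 0, 0, 0, 0, 0, 0, 0, 0, 0, 0]

```text
time: 5.63
tool_pos: [0.5675, 0.0587, 0.0958]
tcp_rot: [-3.141, -0.028, -0.001]
wrist_force: [0.6, -1.1, 0.6]
width: 0.002
grip_force: 0.0
```

```bash
python3 - <<'E'
from h import *
b=cv2.resize(vision.read_camera("side")[170:290,240:370,::-1],None,fx=5,fy=5,interpolation=2)
cv2.imwrite("pics/v4.png",b)
R=Ro.from_euler('z',.0182).as_matrix()
P=Ro.from_euler('y',.28).as_matrix()
X=np.array([(-45,22,0),(-30,22,34),(25,22,34),(-30,22,10),(25,22,10),(-20,8,90),(20,8,90)],float)
X=(X-[45,0,0])@P.T+[46,55,12]
print(((proj("side",X/1000@R.T+[.5998,.0022,0])-[240,170])*5+2).round(0).tolist())
E
```

```text
[[319.0, 482.0], [255.0, 414.0], [123.0, 431.0], [274.0, 465.0], [144.0, 481.0], [193.0, 273.0], [96.0, 287.0]]
```

View pics/v4.png

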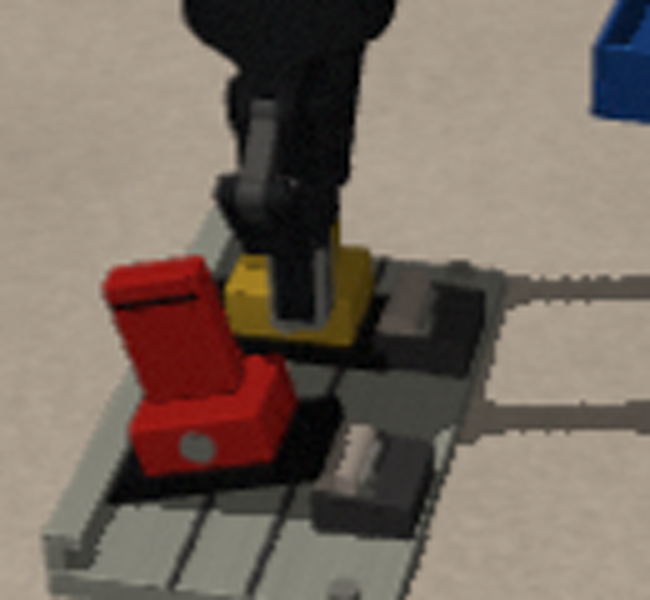

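It stays propped: the front edge at (335,400) rests above the roller at (360,440), and the fingers are clear. Next: go up, open, and tilt to match the lean.

Request:
jog_arm:
  turn:
    - [0, 0, 0]
    - [0, 0, 0]
    - [0, 0, 0]
    - [0, 0, 0]
    - [0, 0, 0]
    - [0, 0, 0]
    - [0, -0.093, 0]
    - [0, -0.093, 0]
    - [0, -0.084, 0]
    - [0, 0, 0]
    - [0, 0, 0]
    - [0, 0, 0]
  delta_pos:
    - [0, 0, -0.038]
    - [0, 0, -0.038]
    - [0, 0, -0.038]
    - [0.029, 0.001, 0]
    - [0.029, 0.001, 0]
    - [0.029, 0.001, 0]
    - [0, 0, 0]
    - [0, 0, 0]
    - [0, 0, 0]
    - [0, 0, 0]
    - [0, 0, 0]
    - [0, 0, 0]
  gripper: [0, 0, 0, 0.06, 0.06, 0.06, 0.06, 0.06, 0.06, 0.06, 0.06, 0.06]

```text
time: 6.68
tool_pos: [0.654, 0.0572, 0.2093]
tcp_rot: [3.111, 0.028, -0.421]
wrist_force: [-0.4, -0.3, -0.1]
width: 0.7
grip_force: 0.0
```

```bash
python3 - <<'E'
from h import *
s=read_state();im=vision.read_camera("wrist")[:,:,::-1].copy()
p,r=s["tool_pos"],s["tcp_rot"];print(p,s["width"],"\n",Ro.from_rotvec(r).as_matrix().round(3))
R=Ro.from_euler('z',.0182).as_matrix();P=Ro.from_euler('y',.27).as_matrix()
X=np.array([(-19,-8,90),(-19,8,90),(21,-8,90),(21,8,90),(-30,22,34),(-30,-22,34),(25,22,34),(25,-22,34),(-45,-22,10),(-45,22,10)],float)
X=((X-[45,0,0])@P.T+[45,55,12])/1000@R.T+[.5998,.0022,0]
for q in wproj(X,p,r): cv2.drawMarker(im,tuple(int(v) for v in q),(0,255,0),0,10,1)
cv2.imwrite("pics/w5.png",im)
M=Ro.from_rotvec(r).as_matrix()
t=np.array([.6145,.0575,.071]);print("delta tool to target",M.T@(t-p))
E
```

```text
[0.65404047 0.05722009 0.2092548 ] 0.6996962042757267 
 [[ 0.964  0.018 -0.266]
 [ 0.017 -1.    -0.005]
 [-0.266 -0.    -0.964]]
delta tool to target [-0.00132343 -0.00098101  0.14378874]
```

View pics/w5.png

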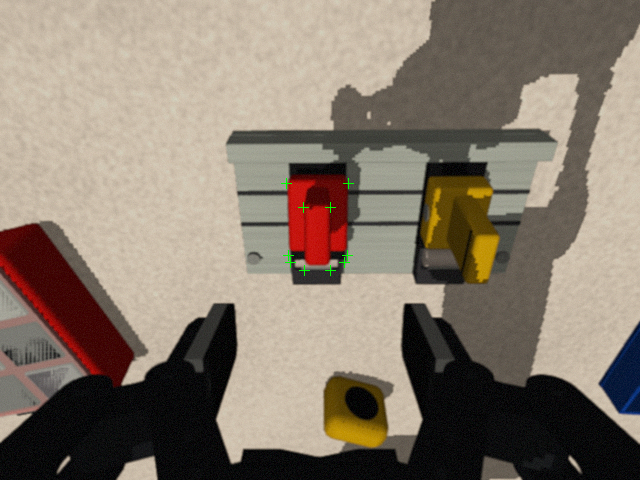

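The overlay matches the red stop to within about 4 mm; the actual tab lies slightly farther in +x (its top's bottom edge is at row 264, predicted 271). Descending along the tool axis and gripping.

Request:
jog_arm:
  turn:
    - [0, 0, 0]
    - [0, 0, 0]
    - [0, 0, 0]
    - [0, 0, 0]
    - [0, 0, 0]
    - [0, 0, 0]
    - [0, 0, 0]
    - [0, 0, 0]
    - [0, 0, 0]
    - [0, 0, 0]
    - [0, 0, 0]
    - [0, 0, 0]
  delta_pos:
    - [0.001, 0, 0.036]
    - [0.001, 0, 0.036]
    - [0.001, 0, 0.036]
    - [0, 0, 0.034]
    - [0, 0, 0]
    - [0, 0, 0]
    - [0, 0, 0]
    - [0, 0, 0]
    - [0, 0, 0]
    - [0, 0, 0]
    - [0, 0, 0]
    - [0, 0, 0]
  gripper: [0.06, 0.06, 0.06, 0.06, 0.06, 0.06, 0.008, 0.008, 0.008, 0.008, 0.008, 0.008]
  grip_force: 80

```text
time: 7.73
tool_pos: [0.6217, 0.0564, 0.0748]
tcp_rot: [3.111, 0.028, -0.415]
wrist_force: [1.2, -0.5, 6.3]
width: 0.175
grip_force: 77.8
```

Request:
jog_arm:
  turn:
    - [0, 0, 0]
    - [0, 0, 0]
    - [0, 0, 0]
    - [0, 0, 0]
    - [0, 0, 0]
    - [0, 0, 0]
    - [0, 0, 0]
    - [0, 0, 0]
  delta_pos:
    - [-0.0025, 0, 0.0004]
    - [-0.0025, 0, 0.0004]
    - [-0.0025, 0, 0.0004]
    - [-0.0025, 0, 0.0004]
    - [-0.0025, 0, 0.0004]
    - [-0.0025, 0, 0.0002]
    - [-0.0025, 0, 0.0001]
    - [0, 0, 0]
  gripper: [0.008, 0.008, 0.008, 0.008, 0.008, 0.008, 0.008, 0.008]

```text
time: 8.4
tool_pos: [0.6062, 0.0561, 0.079]
tcp_rot: [3.112, 0.028, -0.408]
wrist_force: [5.6, -1.0, 13.9]
width: 0.176
grip_force: 79.2
```

Request:
jog_arm:
  turn:
    - [0, 0, 0]
    - [0, 0, 0]
    - [0, 0, 0]
    - [0, 0, 0]
    - [0, 0, 0]
    - [0, 0, 0]
  delta_pos:
    - [-0.003, 0, -0.002]
    - [-0.003, 0, -0.004]
    - [-0.003, 0, -0.006]
    - [-0.003, 0, -0.008]
    - [-0.003, 0, -0.01]
    - [0, 0, 0]
  gripper: [0.008, 0.008, 0.008, 0.008, 0.008, 0.008]

```text
time: 8.9
tool_pos: [0.5962, 0.0563, 0.1095]
tcp_rot: [3.111, 0.028, -0.419]
wrist_force: [0.1, 1.0, -1.2]
width: 0.177
grip_force: 77.9
```

Request:
jog_arm:
  turn:
    - [0, 0, 0]
    - [0, 0, 0]
    - [0, 0, 0]
    - [0, 0.09, 0]
    - [0, 0.09, 0]
    - [0, 0.09, 0]
    - [0, 0, 0]
    - [0, 0, 0]
    - [0, 0, 0]
    - [0, 0, 0]
    - [0, 0, 0]
    - [0, 0, 0]
    - [0, 0, 0]
    - [0, 0, 0]
    - [0, 0, 0]
    - [0, 0, 0]
    - [0, 0, 0]
    - [0, 0, 0]
    - [0, 0, 0]
    - [0, 0, 0]
  delta_pos:
    - [-0.0107, 0, -0.0387]
    - [-0.0107, 0, -0.0387]
    - [-0.0107, 0, -0.0387]
    - [0, 0, 0]
    - [0, 0, 0]
    - [0, 0, 0]
    - [-0.0143, 0.0323, 0]
    - [-0.0143, 0.0323, 0]
    - [-0.0143, 0.0323, 0]
    - [-0.0143, 0.0323, 0]
    - [-0.0143, 0.0323, 0]
    - [-0.0143, 0.0323, 0]
    - [-0.0143, 0.0323, 0]
    - [-0.0143, 0.0323, 0]
    - [-0.0143, 0.0323, 0]
    - [-0.0143, 0.0323, 0]
    - [-0.0143, 0.0323, 0]
    - [-0.0143, 0.0323, 0]
    - [0, 0, 0]
    - [0, 0, 0]
  gripper: [0.008, 0.008, 0.008, 0.008, 0.008, 0.008, 0.008, 0.008, 0.008, 0.008, 0.008, 0.008, 0.008, 0.008, 0.008, 0.008, 0.008, 0.008, 0.008, 0.008]

```text
time: 10.57
tool_pos: [0.4295, -0.3357, 0.2275]
tcp_rot: [-3.141, -0.022, 0.001]
wrist_force: [0.7, 0.7, -2.1]
width: 0.18
grip_force: 79.0
```

```bash
python3 - <<'E'
from h import *
s=read_state();p,r=s["tool_pos"],s["tcp_rot"];M=Ro.from_rotvec(r).as_matrix();print(p,M.round(3).tolist())
im=vision.read_camera("side")[:,:,::-1].copy()
X=np.array([(-45,22,0),(-30,22,34),(25,22,34),(-30,22,10),(25,22,10),(-20,8,90),(20,8,90)],float)/1000
X=X@Ro.from_euler('z',.018).as_matrix().T+p-[0,0,.052]
q=proj("side",X);print(q.round(0).tolist());c=q.mean(0).astype(int);x0,y0=c[0]-80,max(c[1]-60,0)
cr=cv2.resize(im[y0:y0+120,x0:x0+160],None,fx=5,fy=5,interpolation=2)
for v in q: cv2.drawMarker(cr,tuple(int(k) for k in (v-[x0,y0])*5+2),(0,255,0),0,12,1)
cv2.imwrite("pics/v6.png",cr)
E
```

```text
[ 0.42951461 -0.33570564  0.2275181 ] [[1.0, 0.014, -0.001], [0.014, -1.0, 0.001], [-0.001, -0.001, -1.0]]
[[419.0, 125.0], [413.0, 111.0], [389.0, 109.0], [413.0, 121.0], [389.0, 119.0], [411.0, 84.0], [393.0, 83.0]]
```

View pics/v6.png

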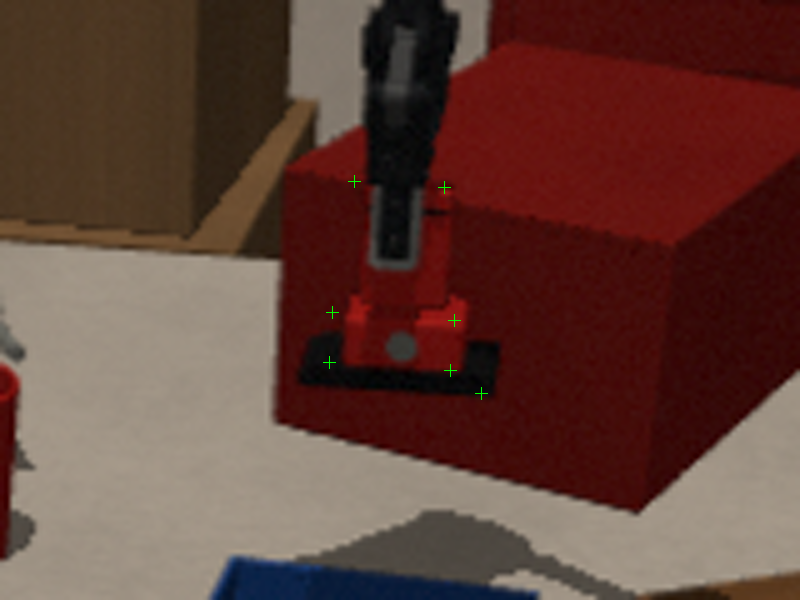

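The held block is level, about 3 mm to -x of the overlay: base plate at (303,384)–(493,392), directly above the tray. Lowering.

Request:
jog_arm:
  turn:
    - [0, 0, 0]
    - [0, 0, 0]
    - [0, 0, 0]
    - [0, 0, 0]
    - [0, 0, 0]
    - [0, 0, 0]
    - [0, 0, 0]
    - [0, 0, 0]
    - [0, 0, 0]
  delta_pos:
    - [0.003, 0, 0.03]
    - [0.003, 0, 0.03]
    - [0, 0, 0.03]
    - [0, 0, 0.03]
    - [0, 0, 0.025]
    - [0, 0, 0.01]
    - [0, 0, 0.008]
    - [0, 0, 0]
    - [0, 0, 0]
  gripper: [0.008, 0.008, 0.008, 0.008, 0.008, 0.008, 0.008, 0.008, 0.008]

```text
time: 11.37
tool_pos: [0.4377, -0.3344, 0.0659]
tcp_rot: [3.141, 0.029, 0.002]
wrist_force: [0.2, -0.6, -1.4]
width: 0.176
grip_force: 78.9
```

Request:
jog_arm:
  turn:
    - [0, 0, 0]
    - [0, 0, 0]
    - [0, 0, 0]
    - [0, 0, 0]
    - [0, 0, 0]
  delta_pos:
    - [0, 0, 0.002]
    - [0, 0, 0.002]
    - [0, 0, 0.0015]
    - [0, 0, 0.0015]
    - [0, 0, 0]
  gripper: [0.008, 0.008, 0.008, 0.008, 0.008]

```text
time: 11.78
tool_pos: [0.4375, -0.3351, 0.0603]
tcp_rot: [3.14, 0.028, 0.002]
wrist_force: [-3.4, 2.5, 8.1]
width: 0.173
grip_force: 80.6
```

Contact with the floor. Releasing and rising.

Request:
jog_arm:
  turn:
    - [0, 0, 0]
    - [0, 0, 0]
    - [0, 0, 0]
    - [0, 0, 0]
    - [0, 0, 0]
    - [0, 0, 0]
    - [0, 0, 0]
    - [0, 0, 0]
    - [0, 0, 0]
    - [0, 0, 0]
    - [0, 0, 0]
    - [0, 0, 0]
    - [0, 0, 0]
  delta_pos:
    - [0, 0, 0]
    - [0, 0, 0]
    - [0, 0, 0]
    - [0, 0, 0]
    - [0, 0, 0]
    - [0, 0, -0.02]
    - [0, 0, -0.03]
    - [0, 0, -0.03]
    - [0, 0, -0.035]
    - [0, 0, -0.035]
    - [0, 0, 0]
    - [0, 0, 0]
    - [0, 0, 0]
  gripper: [0.05, 0.05, 0.05, 0.05, 0.05, 0.05, 0.05, 0.05, 0.05, 0.05, 0.05, 0.05, 0.05]

```text
time: 12.87
tool_pos: [0.4365, -0.3342, 0.2075]
tcp_rot: [-3.141, -0.028, 0.0]
wrist_force: [-1.2, 0.3, -0.2]
width: 0.586
grip_force: 0.0
```

```bash
python3 - <<'E'
from h import *
s=read_state();print(s["tool_pos"],s["wrist_force"],s["width"])
a=cv2.resize(vision.read_camera("side")[120:270,250:450,::-1],None,fx=4,fy=4,interpolation=2)
cv2.imwrite("pics/v7.png",a)
E
```

```text
[ 0.43645882 -0.33416263  0.20749245] [-1.24831534  0.30870855 -0.15923747] 0.5861054993998351
```

```bash
python3 - <<'E'
from h import *
X=np.array([(-45,22,0),(45,22,0),(-30,22,34),(25,22,34),(-30,22,10),(25,22,10),(-20,8,90),(20,8,90)],float)/1000
X=X@Ro.from_euler('z',.018).as_matrix().T+[.434,-.335,.005]
print("predicted",proj("side",X).round(0).tolist())
im=cv2.imread("pics/v7.png")[::4,::4]
h=cv2.cvtColor(im,cv2.COLOR_BGR2HSV);m=((h[...,0]<6)|(h[...,0]>174))&(h[...,1]>170)&(h[...,2]>60)
m[:, :100]=0
n,l,st,c=cv2.connectedComponentsWithStats(m.astype(np.uint8))
print([(v[0]+250,v[1]+120,v[2],v[3],v[4]) for v in st[1:] if v[4]>15])
E
```

```text
predicted [[411.0, 190.0], [375.0, 187.0], [406.0, 178.0], [383.0, 176.0], [405.0, 186.0], [383.0, 184.0], [404.0, 154.0], [387.0, 153.0]]
[(np.int32(379), np.int32(120), np.int32(71), np.int32(29), np.int32(1410)), (np.int32(385), np.int32(151), np.int32(24), np.int32(33), np.int32(524))]
```

The red blob spans x 385–409 and y 151–184. That matches the prediction for standing upright on the tray floor.

```bash
python3 -c "
from workcell import ticket
print(ticket.finish_job())"
```

```text
the job is handed in; nothing more can be done
None
```

The job is handed in with no verdict returned: the red stop was propped, drawn out and let go in the blue tray, where a final image measurement matches it standing upright; the yellow stop was left alone on the rail, though I took no final check of it.

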